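Find the fullest coin tin by its weight

TASK

Three identical closed coin tins stand in a row on the oak board: go along the row from the robot's left to its right, lift each tin clear to feel its weight, and set it back upright where it stood, without dropping it or tipping it over or disturbing the other things on the desk. Then hold up the heaviest tin for me, upright and still, about 20 cm above the desk, while the two lighter ones stand in their places; if the heaviest is the last one, you can hold it up straight away. Finish while still holding it in the gripper: do not put it down.

Things in the scene. Friction and masses are not known exactly. Their poses are not given: they have to be found in the camera images.
- tin_1_center (a point): Centre of the left-hand (+y) tin: closed, upright, round, dark green, with a brass-coloured lid (shut fast) and a paper band; 54 mm across (lid 55), 70 mm tall. Point on the axis, 35 mm above its underside (45 mm above the desk as it stands on the board); z along the axis. It holds a stack of coins with 2 mm of play; the three tins weigh about 0.13, 0.26 and 0.49 kg (each up to 10% off), in any order.
- tin_2_center (a point): Centre of the middle tin: closed, upright, round, dark green, with a brass-coloured lid (shut fast) and a paper band; 54 mm across (lid 55), 70 mm tall. Point on the axis, 35 mm above its underside (45 mm above the desk as it stands on the board); z along the axis. It holds a stack of coins with 2 mm of play; the three tins weigh about 0.13, 0.26 and 0.49 kg (each up to 10% off), in any order.
- tin_3_center (a point): Centre of the right-hand (-y) tin: closed, upright, round, dark green, with a brass-coloured lid (shut fast) and a paper band; 54 mm across (lid 55), 70 mm tall. Point on the axis, 35 mm above its underside (45 mm above the desk as it stands on the board); z along the axis. It holds a stack of coins with 2 mm of play; the three tins weigh about 0.13, 0.26 and 0.49 kg (each up to 10% off), in any order.
- board: Flat oak board fixed to the desk, 120 mm (its x) by 360 mm (its y) and 10 mm thick; the tins stand on it in a row along its y, about 115 mm apart. Origin at the centre of its underside, on the desk.
- mug: Blue mug, 80 mm across, 92 mm tall, handle to its +y; it stands past the right-hand end of the board (further right, out of the way, stands an open laptop 215 mm tall). Origin at the centre of its foot. Leave it alone.
- white_pot: White plant pot with a succulent, 74 mm across, 115 mm tall with the plant; past the left-hand end of the board. Origin at the centre of its foot. Leave it alone.
- grey_pot: Grey concrete pot with a pale succulent, 82 mm across, 95 mm tall; at the back right. Origin at the centre of its foot. Leave it alone.
- pencil_cup: Square black wire-mesh cup 76 mm wide, 100 mm tall, with pencils up to 180 mm above the desk; at the left side, in front of a white letter tray 110 mm tall. Origin at the centre of its foot. Leave it alone.
- stapler: Black stapler 135 mm long (its x), 36 mm wide, 55 mm tall, just beyond the board. Origin at the centre of its underside. Leave it alone.
- sticky_notes: Block of yellow and pink sticky notes, 76 by 76 mm, 20 mm tall, beyond the board. Origin at the centre of its underside. Leave it alone.
- notebook: Black notebook 148 mm (its x) by 210 mm, 14 mm thick, a pen on it up to 25 mm, between the robot and the board. Origin at the centre of its underside. Leave it alone.
Things that resemble listed ones, but are neither listed nor needed, are in the scene too. Leave any purple look-alike of the part that bears tin_3_center alone.

How it is judged:
By the outcome, as a careful person would: the job done as asked, in the order asked, and still so for the second after the job is handed in, while the arm keeps its last pose, push and grip.
It also fails if it takes over 64 s, if anything falls off the work surface, if the arm or the gripper's body presses on something with over 40 N, if the wrist force passes 120 N, or if a joint passes its speed limit or range.

ROBOT

A 6-joint arm with a two-finger parallel gripper is mounted at the origin on the work surface. World frame = base frame: x ahead of the robot, y to its left, z up, the work surface at z = 0. Lengths are in mm, angles in rad, forces in N, time in s.
With the tool pointing down it reaches from about 400 to 925 mm from the base axis. Payload 12.5 kg.
Tool frame: the origin (TCP) lies on the centre line of the jaws, within the pads' length; the fingertips stand 14 mm ahead of it and the grasp point (between the pads) lies 5 mm behind it; z points along the fingers, y is the direction in which the jaws open and shut (so a half turn about z gives the same grasp; the last joint's range is limited). The gripper opens to 95 mm and grips with 3 to 60 N. Pads are 20 mm wide; open, the fingers measure 119 mm over their backs; the gripper's body (75 mm by 180 mm) begins 59 mm behind the grasp point.
Start: joints at [-1.442, 0.491, 1.559, -0, 1.092, -0.106], TCP at [145.427, -607.862, 228.661] pointing down, gripper open.
Joint ranges: [-3.1, 3.1], [-0.84, 2.19], [0.05, 2.79], [-1.13, 4.28], [0.06, 2.93], [-2.69, 2.69]. Speed limits (rad/s): [2.22, 2.22, 2.79, 3.14, 3.14, 3.14].

INTERFACE

Orientations are given as [roll, pitch, yaw] about the fixed x, y, z axes, in that order (R = Rz(yaw) Ry(pitch) Rx(roll)).
In Python, from cell import * gives the robot as it stands.
- The arm moves only by the tool play_rows, never from a script. Its argument "moves" is a list of rows, each a list of 7 numbers: the shift along the tool's x, y, z in m, then the turn, a rotation vector about the tool's x, y, z in rad, then the opening in per cent of the stroke, from 0 (shut) to 100 (fully open). In form: [[tx, ty, tz, ax, ay, az, claw], ...]. A call has 1 to 8 rows; each row shifts and turns the pose as measured when the row begins, along the tool's axes as they then stand; what a row does not reach is not made up. A row lasts 1/10 s, in which the tool goes at most 50 mm and 8.59 degrees, less where a joint would pass 70% of its speed; a pose out of reach is approached as far as the arm can. A call is refused whole if a number of a shift passes 0.05 or a number of a turn 0.15, either way. A call with a gripper value outside its range is refused whole. The fingers move at their own pace and stop on an object; the grip force is fixed at half the most. Time passes only in rows, so rows that do not move let the fingers close. It gives the time, the measured TCP pose, the force and the opening at its end, in the units of the state.
- state(): the state, without advancing time (a new reading comes with each control period).
- read_camera(name): name is "side" or "top" or "wrist"; returns a dict with "img" (420x560x3 uint8, red, green, blue), "fx", "fy", "cx", "cy" (pixels), "R" (3x3) and "t" (3): a world point X has camera coordinates R X + t. Camera axes: x right, y down, z forward; pixel columns grow to the right and rows downward; lengths in mm; the calibration is good to about 2 mm. The wrist camera is an equidistant fisheye: a pixel r from the principal point sees the ray r / f radians off the axis. A picture is of the moment at which its call begins. There is no depth.
- job_done(): hands the job in, once; it reports no verdict.
The state is a dict: "t": time; "joints": joint angles; "qvel": joint speeds; "tau": joint torques, N m; "eef_pos": TCP position; "tcp_rot": TCP orientation; "ft_force": force on the tool from outside, world axes, zero at the start; "moment": the same for the moment, N m; "opening": opening from 0.0 (shut) to 1.0 (fully open).
Only numpy, scipy, OpenCV 4.12 (cv2) and the standard library are available. Lean on these libraries where they do the work, as an engineer would, in place of code of your own. Each camera call takes 0.05 s, during which the arm holds its last target.

## Working session

There is one attempt and no reset: what is moved stays moved. The work goes in short steps, Python scripts to look and compute and a tool call to move; the robot and the scene stay as the last step left them, time stands still between calls to the robot, and variables do not carry over. Pictures are saved under pics/ and viewed, and the job is handed in when it is done.

Besides the shell and the picture viewer there is one more tool, called after "Emit:" by a JSON object that holds its "fn" and its "kwargs". play_rows: Moves the arm, as the interface text tells. Its arguments: {"type":"object","properties":{"moves":{"type":"array"}},"required":["moves"]}

```bash
ls; mkdir -p pics; python3 - <<'E'
from cell import *
import cv2
print(state())
for n in ("side","top","wrist"):
    c=read_camera(n); cv2.imwrite(f"pics/{n}0.png",c["img"][:,:,::-1]); print(n,c["fx"],c["fy"],c["cx"],c["cy"],c["R"],c["t"])
E
```

```text
pics
{'t': 0.0, 'joints': array([-1.44160652e+00,  4.91537831e-01,  1.55943788e+00,  4.71064748e-05,
        1.09170442e+00, -1.05596489e-01]), 'qvel': array([-0.00025914, -0.00053458, -0.00016035,  0.00129475,  0.00261157,
        0.00083129]), 'tau': array([-1.51916756e-03, -6.12647223e+01, -2.58182734e+01,  6.92371815e-02,
        4.81723482e-02, -8.03171520e-05]), 'eef_pos': array([ 145.40278118, -607.62126387,  228.07922541]), 'tcp_rot': array([-3.14051564e+00, -1.56167061e-04,  2.34764478e-01]), 'ft_force': array([-0.07683792, -0.2141372 ,  0.00240959]), 'moment': array([ 0.03751917, -0.02046619, -0.02827417]), 'opening': 0.9984585114471513}
side 405.95623492344345 405.95623492344345 276.97072743408523 206.67607809727974 [[-0.99615746 -0.08736877  0.00608295]
 [-0.05443374  0.56323519 -0.82450172]
 [ 0.06860957 -0.82166466 -0.56582675]] [ 541.24701604   12.14235346 1277.67175236]
top 482.82161351310236 482.82161351310236 277.4384441786847 205.3338982118415 [[ 0.02171504 -0.99971429 -0.00999019]
 [-0.99492647 -0.02062705 -0.09846749]
 [ 0.09823329  0.01207773 -0.99509012]] [  94.49663702  560.78062128 1364.09521318]
wrist 325.19226210127806 325.19226210127806 279.09436912925935 209.1293090875309 [[ 0.23290578 -0.97249532 -0.00278258]
 [-0.94133969 -0.22616086  0.25046129]
 [-0.24420175 -0.05571452 -0.96812262]] [-624.76437358  -27.51144425  391.15158336]
```

View pics/top0.png

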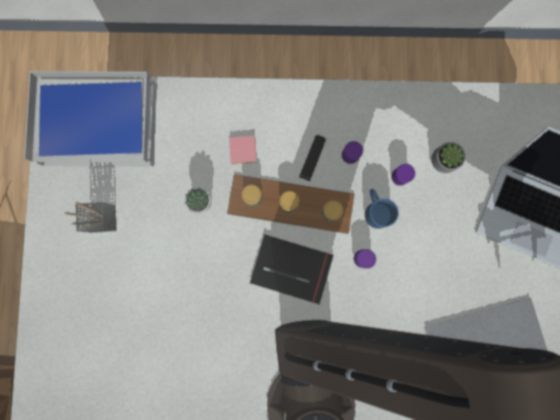

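View pics/side0.png

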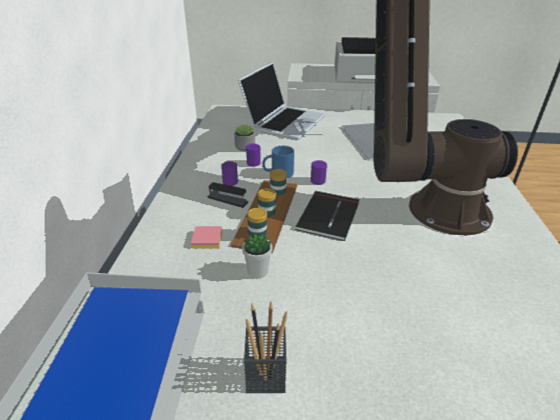

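View pics/wrist0.png

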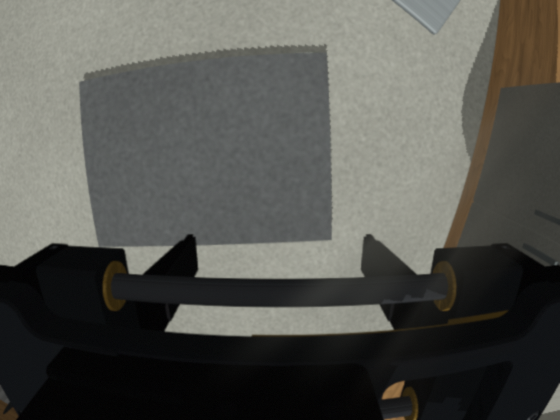

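Top view: the brass-lidded tins are at about (251,195), (289,201) and (333,210) on the board. The purple look-alikes at (352,152), (404,174) and (365,258) stand off the board and are to be left alone. Next I measure the lids in both views and confirm with an enlarged crop.

```bash
cat > h.py <<'E'
import numpy as np, cv2
from cell import *
def ray(c,u,v,fish=False):
    x=(u-c["cx"])/c["fx"]; y=(v-c["cy"])/c["fy"]
    if fish:
        r=np.hypot(x,y); s=np.sin(r)/r if r>1e-9 else 1; d=np.array([x*s,y*s,np.cos(r)])
    else: d=np.array([x,y,1.])
    R=np.array(c["R"]); t=np.array(c["t"])
    return -R.T@t, R.T@(d/np.linalg.norm(d))
def plane(c,u,v,z,fish=False):
    o,d=ray(c,u,v,fish); return o+d*(z-o[2])/d[2]
def tri(rs):
    A=np.zeros((3,3));b=np.zeros(3)
    for o,d in rs:
        P=np.eye(3)-np.outer(d,d);A+=P;b+=P@o
    X=np.linalg.solve(A,b); return X,[np.linalg.norm((np.eye(3)-np.outer(d,d))@(X-o)) for o,d in rs]
def blobs(img,lo,hi,amin=60):
    h=cv2.cvtColor(img,cv2.COLOR_RGB2HSV); m=cv2.inRange(h,np.array(lo),np.array(hi))
    m=cv2.morphologyEx(m,cv2.MORPH_OPEN,np.ones((3,3)))
    n,l,s,ce=cv2.connectedComponentsWithStats(m)
    return m,[(ce[i].round(1),s[i]) for i in range(1,n) if s[i][4]>=amin]
E
python3 - <<'E'
from h import *
for n,x,y in (("top",220,140),("side",180,130)):
    c=read_camera(n); im=c["img"]
    h=cv2.cvtColor(im,cv2.COLOR_RGB2HSV)
    m,b=blobs(im,(18,120,90),(30,255,255),30)
    for q in b: print(n,q)
    cr=im[y:y+130,x:x+170]; cv2.imwrite(f"pics/{n}crop.png",cv2.resize(cr,None,fx=4.5,fy=4.5,interpolation=cv2.INTER_CUBIC)[:,:,::-1])
    for p in ((251,195),(289,201),(333,210)) if n=="top" else ((257,215),(267,196),(278,175)): print(h[p[1],p[0]])
E
```

```text
top (array([287.4, 199.3]), array([281, 192,  14,  17, 177], dtype=int32))
[ 20 117 174]
[ 21 123 172]
[ 21 117 126]
side (array([277.9, 174.8]), array([271, 170,  15,  11, 146], dtype=int32))
side (array([266.3, 194.3]), array([258, 188,  18,  13, 202], dtype=int32))
side (array([256.5, 214.7]), array([247, 207,  20,  16, 249], dtype=int32))
[ 22 157 172]
[ 21 158 174]
[ 21 141 114]
```

View pics/topcrop.png

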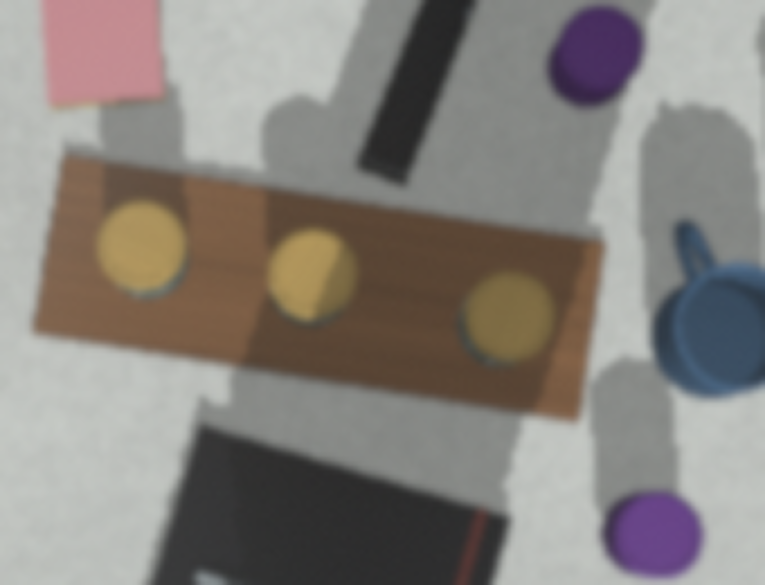

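View pics/sidecrop.png

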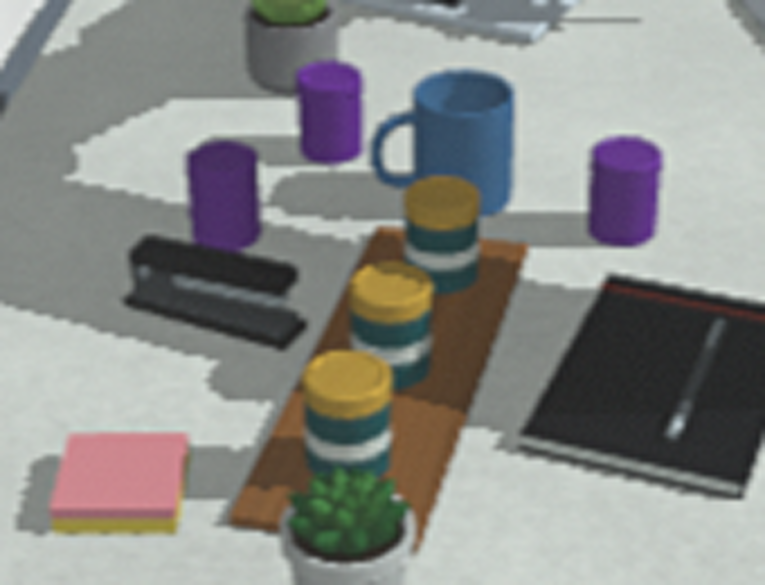

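The crops show three green tins with brass lids and a paper band on the board, at top pixels (251.5,195), (289,201) and (333,210). Tin 3 is the dark-green one at the mug end. The purple cylinders have no brass lid and no band, so they are ruled out.

```bash
python3 - <<'E'
from h import *
ct=read_camera("top"); cs=read_camera("side")
h=cv2.cvtColor(ct["img"],cv2.COLOR_RGB2HSV)
m=cv2.inRange(h,np.array((18,95,70)),np.array((30,255,255)))
n,l,s,ce=cv2.connectedComponentsWithStats(m)
T=[(ce[i],s[i]) for i in range(1,n) if s[i][4]>100 and 180<ce[i][1]<230]
T.sort(key=lambda q:q[0][0]); print(T)
T=[np.array(t) for t in ((251.5,194.9),(289.3,201.1),(332.9,210.4))] if len(T)!=3 else [t[0] for t in T]
S=[(348/4.5+180-.4,374/4.5+130-.4),(391/4.5+180-.4,286/4.5+130-.4),(442/4.5+180-.4,197/4.5+130-.4)]
for t,s_ in zip(T,S):
    X,e=tri([ray(ct,*t),ray(cs,*s_)]); print(X.round(1),np.round(e,1),"on80",plane(ct,*t,80).round(1),plane(cs,*s_,80).round(1))
# board
cor=[(65,150),(603,240),(578,420),(35,332)]
C=[plane(ct,x/4.5+220-.4,y/4.5+140-.4,10)[:2] for x,y in cor]; print(np.round(C,1), np.mean(C,0))
v=C[0]-C[1]; print("board y-dir ang",np.degrees(np.arctan2(v[1],v[0]))-90)
v=C[3]-C[2]; print("board y-dir ang",np.degrees(np.arctan2(v[1],v[0]))-90)
for nme,p,z in (("stapler near",(385,175),55),("nb near L",(205,430),14),("nb corner R",(508,515),14),("purpleback",(600,50),70),("purpnear",(655,535),70),("mug",(720,330),92),("muglside",(660,330),92)):
    print(nme,plane(ct,p[0]/4.5+220-.4,p[1]/4.5+140-.4,z).round(0))
print("whitepot",plane(ct,197,200,110).round(0))
E
```

```text
[(array([251.       , 193.7047619]), array([242, 184,  20,  20, 315], dtype=int32)), (array([288.7672956 , 200.14465409]), array([279, 190,  20,  21, 318], dtype=int32)), (array([332.97712418, 209.64379085]), array([324, 200,  19,  21, 306], dtype=int32))]
[584.2 180.1  79. ] [0.4 0.4] on80 [584.5 180.   80. ] [583.6 181.6  80. ]
[568.8  74.6  77.1] [0.2 0.2] on80 [568.7  74.6  80. ] [568.2  79.1  80. ]
[545.2 -48.7  76. ] [0.1 0.1] on80 [544.7 -48.3  80. ] [544.7 -41.7  80. ]
[[ 653.6  236.4]
 [ 601.5 -115.3]
 [ 484.3  -99.9]
 [ 533.8  252.2]] [568.29227998  68.35061506]
board y-dir ang -8.430548456547328
board y-dir ang -8.011257858706827
stapler near [634.  29.  55.]
nb near L [473. 140.  14.]
nb corner R [422. -55.  14.]
purpleback [ 714. -104.   70.]
purpnear [ 412. -140.   70.]
mug [ 537. -175.   92.]
muglside [ 536. -138.   92.]
whitepot [561. 325. 110.]
```

```bash
cat >> h.py <<'E'
from scipy.spatial.transform import Rotation as Ro
def plan(target,yaw,n,claw=100):
    s=state(); p=np.array(s["eef_pos"]); R=Ro.from_euler("xyz",s["tcp_rot"])
    Rt=Ro.from_euler("xyz",[np.pi,0,yaw]); print("at",p.round(1),np.round(s["tcp_rot"],3),"F",s["ft_force"].round(2),"open",round(s["opening"],3),"t",s["t"])
    w=(R.inv()*Rt).as_rotvec()/n; d=(np.array(target)-p)/n/1000
    for i in range(n):
        t=R.inv().apply(d); print([*(round(float(x),4) for x in t),*(round(float(x),3) for x in w),claw],","); R=R*Ro.from_rotvec(w)
E
python3 - <<'E'
from h import *
plan((360,-340,260),1.428,8)
E
```

```text
at [ 145.4 -607.8  228.5] [-3.141 -0.     0.235] F [ 0.44 -0.38  0.06] open 1.0 t 0.35
[0.0339, -0.0263, -0.0039, -0.0, -0.0, -0.149, 100] ,
[0.0374, -0.021, -0.0039, -0.0, -0.0, -0.149, 100] ,
[0.0401, -0.0152, -0.0039, -0.0, -0.0, -0.149, 100] ,
[0.0419, -0.0091, -0.0039, -0.0, -0.0, -0.149, 100] ,
[0.0428, -0.0027, -0.0039, -0.0, -0.0, -0.149, 100] ,
[0.0427, 0.0037, -0.0039, -0.0, -0.0, -0.149, 100] ,
[0.0417, 0.01, -0.0039, -0.0, -0.0, -0.149, 100] ,
[0.0398, 0.0161, -0.0039, -0.0, -0.0, -0.149, 100] ,
```

Emit:
{"fn": "play_rows", "kwargs": {"moves": [[0.034,-0.026,-0.004,0,0,-0.149,100],[0.037,-0.021,-0.004,0,0,-0.149,100],[0.04,-0.015,-0.004,0,0,-0.149,100],[0.042,-0.009,-0.004,0,0,-0.149,100],[0.043,-0.003,-0.004,0,0,-0.149,100],[0.043,0.004,-0.004,0,0,-0.149,100],[0.042,0.01,-0.004,0,0,-0.149,100],[0.04,0.016,-0.004,0,0,-0.149,100]]}}

```text
t: 1.15
eef_pos: [362.1, -332.0, 260.3]
tcp_rot: [3.141, -0.0, 1.436]
ft_force: [0.1, -1.2, -0.1]
opening: 0.999
```

```bash
python3 - <<'E'
from h import *
plan((575,170,240),1.428,14)
E
```

```text
at [ 362.1 -332.   260.3] [ 3.141 -0.     1.436] F [ 0.14 -1.16 -0.13] open 0.999 t 1.15
[0.0376, 0.0103, 0.0015, 0.0, -0.0, 0.001, 100] ,
[0.0376, 0.0102, 0.0015, 0.0, -0.0, 0.001, 100] ,
[0.0376, 0.0102, 0.0015, 0.0, -0.0, 0.001, 100] ,
[0.0376, 0.0102, 0.0015, 0.0, -0.0, 0.001, 100] ,
[0.0376, 0.0102, 0.0015, 0.0, -0.0, 0.001, 100] ,
[0.0376, 0.0102, 0.0015, 0.0, -0.0, 0.001, 100] ,
[0.0376, 0.0101, 0.0015, 0.0, -0.0, 0.001, 100] ,
[0.0376, 0.0101, 0.0015, 0.0, -0.0, 0.001, 100] ,
[0.0376, 0.0101, 0.0015, 0.0, -0.0, 0.001, 100] ,
[0.0376, 0.0101, 0.0014, 0.0, -0.0, 0.001, 100] ,
[0.0376, 0.01, 0.0014, 0.0, -0.0, 0.001, 100] ,
[0.0376, 0.01, 0.0014, 0.0, -0.0, 0.001, 100] ,
[0.0376, 0.01, 0.0014, 0.0, -0.0, 0.001, 100] ,
[0.0376, 0.01, 0.0014, 0.0, -0.0, 0.001, 100] ,
```

Emit:
{"fn": "play_rows", "kwargs": {"moves": [[0.038,0.01,0.0015,0,0,0,100],[0.038,0.01,0.0015,0,0,0,100],[0.038,0.01,0.0015,0,0,0,100],[0.038,0.01,0.0015,0,0,0,100],[0.038,0.01,0.0015,0,0,0,100],[0.038,0.01,0.0015,0,0,0,100],[0.038,0.01,0.0015,0,0,0,100],[0.038,0.01,0.0015,0,0,0,100]]}}

```text
t: 1.95
eef_pos: [485.1, -28.2, 249.8]
tcp_rot: [3.136, 0.002, 1.443]
ft_force: [0.4, -0.4, 0.2]
opening: 0.998
```

```bash
python3 - <<'E'
from h import *
c=read_camera("wrist"); cv2.imwrite("pics/w1.png",c["img"][:,:,::-1]); print(c["R"],c["t"])
plan((584,180,220),1.428,6)
E
```

```text
[[ 0.99184585 -0.12736715  0.00440678]
 [-0.12439169 -0.95999517  0.25087044]
 [-0.02772216 -0.24937297 -0.96801064]] [-487.27190802   -0.51647468  416.40777266]
at [486.4 -24.3 249.6] [3.136e+00 1.000e-03 1.444e+00] F [-1.43  1.93 -0.55] open 0.999 t 2.0
[0.0358, 0.0118, 0.005, 0.001, 0.0, 0.003, 100] ,
[0.0359, 0.0117, 0.005, 0.001, 0.0, 0.003, 100] ,
[0.0359, 0.0116, 0.005, 0.001, 0.0, 0.003, 100] ,
[0.0359, 0.0115, 0.005, 0.001, 0.0, 0.003, 100] ,
[0.036, 0.0114, 0.005, 0.001, 0.0, 0.003, 100] ,
[0.036, 0.0113, 0.0049, 0.001, 0.0, 0.003, 100] ,
```

View pics/w1.png

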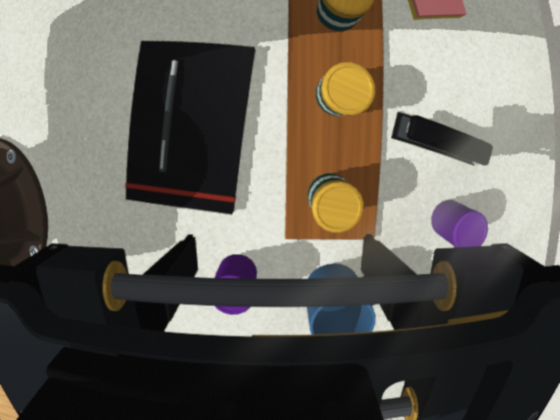

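The wrist view shows tin 3's lid at about (336,207), tin 2's at (348,88), and tin 1 cut off at the top edge. I go on to above tin 1 and look again for a second wrist view.

Emit:
{"fn": "play_rows", "kwargs": {"moves": [[0.036,0.012,0.005,0,0,0.003,100],[0.036,0.012,0.005,0,0,0.003,100],[0.036,0.012,0.005,0,0,0.003,100],[0.02,0.01,0.005,0,0,0.003,100],[0,0,0,0,0,0,100]]}}

```text
t: 2.5
eef_pos: [551.2, 103.9, 229.3]
tcp_rot: [3.134, 0.001, 1.435]
ft_force: [0.3, -0.9, 0.9]
opening: 1.001
```

```bash
python3 - <<'E'
from h import *
import pickle
c=read_camera("wrist"); cv2.imwrite("pics/w2.png",c["img"][:,:,::-1])
ct=read_camera("top"); cs=read_camera("side")
pickle.dump((c,ct,cs),open("w2.pkl","wb"))
m,b=blobs(c["img"],(18,120,90),(30,255,255),100); print(b)
w1=cv2.imread("pics/w1.png")[:,:,::-1].copy()
print(blobs(w1,(18,120,90),(30,255,255),100)[1])
print(c["R"],c["t"]); s=state(); print(s["eef_pos"],s["tcp_rot"],s["ft_force"],s["t"])
E
```

```text
[(array([303.2, 117.2]), array([ 274,   89,   59,   58, 2670], dtype=int32)), (array([300.3, 226. ]), array([ 273,  199,   56,   55, 2390], dtype=int32)), (array([290.9, 322.8]), array([ 268,  308,   48,   28, 1163], dtype=int32)), (array([412.7, 411.6]), array([405, 399,  13,  21, 137], dtype=int32))]
[(array([350.3,   5.8]), array([326,   0,  48,  15, 541], dtype=int32)), (array([347.7,  88.4]), array([ 321,   62,   54,   53, 2292], dtype=int32)), (array([337. , 206.1]), array([ 311,  181,   53,   52, 2153], dtype=int32)), (array([105.1, 288. ]), array([103, 273,   6,  31, 110], dtype=int32)), (array([412.5, 414.5]), array([405, 408,  13,  12, 101], dtype=int32))]
[[ 0.99080964 -0.13511624  0.00631355]
 [-0.13240963 -0.95930896  0.24938727]
 [-0.02763962 -0.24793128 -0.96838326]] [-534.93921926  144.35693903  431.22799962]
[550.07548771 101.47749439 230.1604498 ] [3.13408841e+00 9.92718547e-04 1.43289013e+00] [-0.30131207 -1.26220221 -0.41252195] 2.65
```

View pics/w2.png

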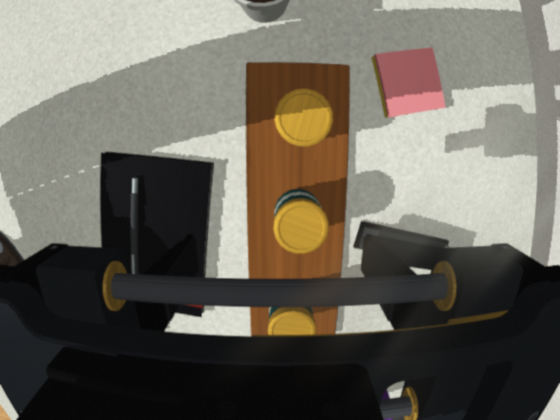

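The wrist view now shows tin 1's lid at (303,117) and tin 2's at (300,226). I triangulate these.

```bash
python3 - <<'E'
from h import *
import pickle
c,ct,cs=pickle.load(open("w2.pkl","rb"))
w1=dict(c); w1["R"]=np.array([[0.99184585,-0.12736715,0.00440678],[-0.12439169,-0.95999517,0.25087044],[-0.02772216,-0.24937297,-0.96801064]]); w1["t"]=np.array([-487.27190802,-0.51647468,416.40777266])
W1=[None,(347.7,88.4),(337,206.1)]; W2=[(303.2,117.2),(300.3,226),None]
T=[(251.2,194.3),(289,200.6),(333,210)]; S=[(256.9,212.7),(266.5,193.2),(277.8,173.4)]
for i in range(3):
    r=[ray(ct,*T[i]),ray(cs,*S[i])]
    if W1[i]: r.append(ray(w1,*W1[i],True))
    if W2[i]: r.append(ray(c,*W2[i],True))
    X,e=tri(r); print(i+1,X.round(1),np.round(e,1))
    if W1[i]: print("  w1@80",plane(w1,*W1[i],80,True).round(1))
    if W2[i]: print("  w2@80",plane(c,*W2[i],80,True).round(1))
    if W1[i] and W2[i]: X,e=tri(r[2:]);print("  w1w2",X.round(1),np.round(e,1))
# check top lid
plan((583,181,150),1.428,4)
E
```

```text
1 [584.5 179.4  78.4] [1.5 0.6 2. ]
  w2@80 [586.4 179.3  80. ]
2 [569.4  73.4  75.9] [1.6 0.7 1.1 1.5]
  w1@80 [569.4  72.3  80. ]
  w2@80 [570.7  75.2  80. ]
  w1w2 [570.9  73.   73.2] [0. 0.]
3 [545.3 -48.5  76.1] [1.2 0.1 1.2]
  w1@80 [545.8 -47.1  80. ]
at [550.1 101.5 230.2] [3.134e+00 1.000e-03 1.433e+00] F [-0.3  -1.26 -0.41] open 1.0 t 2.65
[0.0208, 0.0053, 0.0201, 0.002, 0.0, 0.001, 100] ,
[0.0208, 0.0053, 0.0201, 0.002, 0.0, 0.001, 100] ,
[0.0208, 0.0053, 0.02, 0.002, 0.0, 0.001, 100] ,
[0.0208, 0.0053, 0.02, 0.002, 0.0, 0.001, 100] ,
```

Emit:
{"fn": "play_rows", "kwargs": {"moves": [[0.021,0.005,0.02,0.002,0,0.001,100],[0.021,0.005,0.02,0.002,0,0.001,100],[0.021,0.005,0.02,0.002,0,0.001,100],[0.018,0.005,0.02,0.002,0,0.001,100],[0,0,0,0,0,0,100],[0,0,0,0,0,0,100]]}}

```text
t: 3.25
eef_pos: [582.3, 173.2, 151.8]
tcp_rot: [3.138, 0.001, 1.42]
ft_force: [-0.6, 1.0, 0.3]
opening: 1.002
```

```bash
python3 - <<'E'
from h import *
plan((585,179.5,100),1.428,2)
E
```

```text
at [582.3 173.2 151.8] [3.138e+00 1.000e-03 1.420e+00] F [-0.56  0.96  0.31] open 1.002 t 3.25
[0.0033, 0.0008, 0.0259, 0.002, 0.0, -0.004, 100] ,
[0.0033, 0.0008, 0.0259, 0.002, 0.0, -0.004, 100] ,
```

Emit:
{"fn": "play_rows", "kwargs": {"moves": [[0.003,0.001,0.02,0.001,0,-0.004,100],[0.003,0.001,0.02,0.001,0,-0.004,100],[0,0,0,0,0,0,100]]}}

```text
t: 3.55
eef_pos: [585.9, 175.1, 115.2]
tcp_rot: [3.135, -0.0, 1.426]
ft_force: [-0.5, -0.1, -0.7]
opening: 0.999
```

```bash
python3 - <<'E'
from h import *
plan((585,179.5,42),1.428,3)
c=read_camera("wrist"); cv2.imwrite("pics/w3.png",c["img"][:,:,::-1])
E
```

```text
at [585.9 175.1 115.2] [ 3.135 -0.     1.426] F [-0.48 -0.09 -0.67] open 0.999 t 3.55
[0.0014, -0.0007, 0.0244, 0.002, -0.0, -0.001, 100] ,
[0.0014, -0.0006, 0.0244, 0.002, -0.0, -0.001, 100] ,
[0.0014, -0.0006, 0.0244, 0.002, -0.0, -0.001, 100] ,
```

View pics/w3.png

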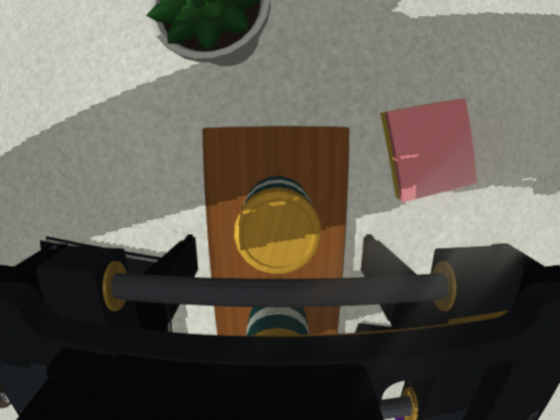

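Tin 1's lid is at (277,231), centred between the fingers at about (190..370). I check its position along tool x with the wrist ray before going down.

```bash
python3 - <<'E'
from h import *
c=read_camera("wrist")
m,b=blobs(c["img"],(18,100,70),(30,255,255),800); print(b)
for q in b[:2]: print(plane(c,*q[0],80,True).round(1), plane(c,q[1][0]+q[1][2]/2,q[1][1]+q[1][3]/2,80,True).round(1))
plan((585,179.5,42),1.428,3)
E
```

```text
[(array([276.1, 230.4]), array([ 233,  188,   87,   85, 5779], dtype=int32))]
[587.3 181.9  80. ] [587.5 181.8  80. ]
at [586.8 175.4 117.2] [ 3.132e+00 -1.000e-03  1.425e+00] F [0.   0.16 0.32] open 0.999 t 3.65
[0.0012, -0.001, 0.0251, 0.003, -0.0, -0.001, 100] ,
[0.0013, -0.001, 0.0251, 0.003, -0.0, -0.001, 100] ,
[0.0013, -0.0009, 0.0251, 0.003, -0.0, -0.001, 100] ,
```

Emit:
{"fn": "play_rows", "kwargs": {"moves": [[0.002,0,0.025,0.002,0,-0.001,100],[0.002,0,0.025,0.002,0,0,100],[0.001,0,0.02,0.002,0,0,100],[0,0,0.003,0,0,0,100],[0,0,0,0,0,0,100]]}}

```text
t: 4.15
eef_pos: [591.8, 178.4, 51.5]
tcp_rot: [3.127, -0.005, 1.424]
ft_force: [0.4, 0.7, -0.4]
opening: 0.999
```

```bash
python3 - <<'E'
from h import *
plan((586,180,42),1.428,1)
E
```

```text
at [591.8 178.4  51.5] [ 3.127 -0.005  1.424] F [ 0.4   0.66 -0.36] open 0.999 t 4.15
[0.0007, -0.0061, 0.0094, 0.015, -0.005, -0.004, 100] ,
```

Emit:
{"fn": "play_rows", "kwargs": {"moves": [[0.001,-0.005,0.005,0.015,-0.005,-0.004,100],[0,0,0.003,0,0,0,100],[0,0,0,0,0,0,100]]}}

```text
t: 4.45
eef_pos: [587.9, 180.1, 46.5]
tcp_rot: [3.139, -0.001, 1.428]
ft_force: [-0.8, -0.5, -0.2]
opening: 1.002
```

```bash
python3 - <<'E'
from h import *
plan((586,180,42),1.428,1)
E
```

```text
at [587.9 180.1  46.5] [ 3.139e+00 -1.000e-03  1.428e+00] F [-0.8  -0.45 -0.19] open 1.002 t 4.45
[-0.0003, -0.0019, 0.0045, 0.003, -0.001, -0.0, 100] ,
```

Emit:
{"fn": "play_rows", "kwargs": {"moves": [[0,-0.002,0.004,0.003,-0.001,0,100],[0,0,0,0,0,0,60],[0,0,0,0,0,0,60],[0,0,0,0,0,0,60],[0,0,0,0,0,0,60]]}}

```text
t: 4.95
eef_pos: [586.1, 180.5, 43.1]
tcp_rot: [3.141, -0.0, 1.428]
ft_force: [0.6, 0.1, 0.3]
opening: 0.718
```

```bash
python3 - <<'E'
from h import *
plan((586,180,42),1.428,1,60)
c=read_camera("wrist"); cv2.imwrite("pics/w4.png",c["img"][:,:,::-1])
E
```

```text
at [586.1 180.5  43.1] [ 3.141 -0.     1.428] F [0.65 0.12 0.28] open 0.718 t 4.95
[-0.0005, -0.0, 0.0011, 0.001, -0.0, -0.0, 60] ,
```

View pics/w4.png

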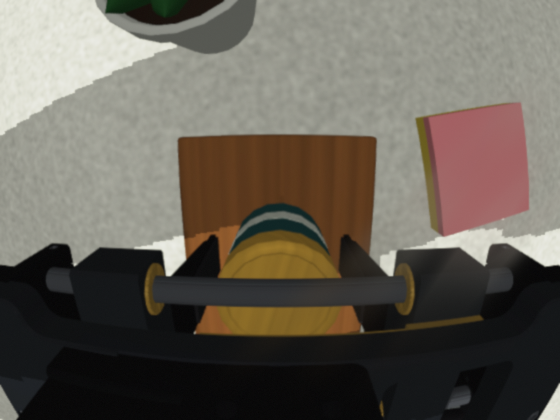

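The lid is centred at (279,280) between the half-closed pads. Closing now.

Emit:
{"fn": "play_rows", "kwargs": {"moves": [[0,0,0,0,0,0,0],[0,0,0,0,0,0,0],[0,0,0,0,0,0,0],[0,0,0,0,0,0,0],[0,0,0,0,0,0,0]]}}

```text
t: 5.5
eef_pos: [586.1, 180.5, 43.1]
tcp_rot: [3.141, -0.0, 1.428]
ft_force: [0.1, 0.7, 0.0]
opening: 0.572
```

```bash
python3 - <<'E'
from h import *
plan((586,180,120),1.428,4,0)
E
```

```text
at [586.1 180.5  43.1] [ 3.141 -0.     1.428] F [0.1  0.72 0.04] open 0.572 t 5.5
[-0.0001, 0.0, -0.0192, 0.0, -0.0, -0.0, 0] ,
[-0.0001, 0.0, -0.0192, 0.0, -0.0, -0.0, 0] ,
[-0.0001, 0.0, -0.0192, 0.0, -0.0, -0.0, 0] ,
[-0.0001, 0.0, -0.0192, 0.0, -0.0, -0.0, 0] ,
```

Opening 0.572 is about 54 mm, so tin 1 is gripped at its body; the grasp pose is z 43.1. Lifting.

Emit:
{"fn": "play_rows", "kwargs": {"moves": [[0,0,-0.01,0,0,0,0],[0,0,-0.015,0,0,0,0],[0,0,-0.015,0,0,0,0],[0,0,-0.01,0,0,0,0],[0,0,0,0,0,0,0],[0,0,0,0,0,0,0],[0,0,0,0,0,0,0],[0,0,0,0,0,0,0]]}}

```text
t: 6.3
eef_pos: [584.8, 180.3, 94.9]
tcp_rot: [-3.139, 0.001, 1.428]
ft_force: [1.0, -0.3, -1.6]
opening: 0.569
```

```bash
python3 - <<'E'
from h import *
F=[]
for i in range(6):
    s=state(); F.append(s["ft_force"])
    if i%2==0: c=read_camera("side"); 
print(np.mean(F,0),np.std(F,0),s["moment"],s["tau"].round(2)); cv2.imwrite("pics/s4.png",cv2.resize(c["img"][130:260,180:350],None,fx=4,fy=4)[:,:,::-1])
plan((586,180.5,43.1),1.428,5,0)
E
```

```text
[ 0.54034902 -0.29394915 -2.53458809] [0.56138613 0.40457814 0.5834323 ] [-0.025675   -0.1236152   0.03793076] [ 0.000e+00 -6.561e+01 -2.044e+01  6.000e-02  2.000e-02 -0.000e+00]
at [584.9 180.2  95. ] [-3.139e+00  1.000e-03  1.428e+00] F [ 0.21 -0.77 -2.84] open 0.573 t 6.45
[0.0001, 0.0002, 0.0104, -0.0, 0.0, -0.0, 0] ,
[0.0001, 0.0002, 0.0104, -0.0, 0.0, -0.0, 0] ,
[0.0001, 0.0002, 0.0104, -0.0, 0.0, -0.0, 0] ,
[0.0001, 0.0002, 0.0104, -0.0, 0.0, -0.0, 0] ,
[0.0001, 0.0002, 0.0104, -0.0, 0.0, -0.0, 0] ,
```

View pics/s4.png

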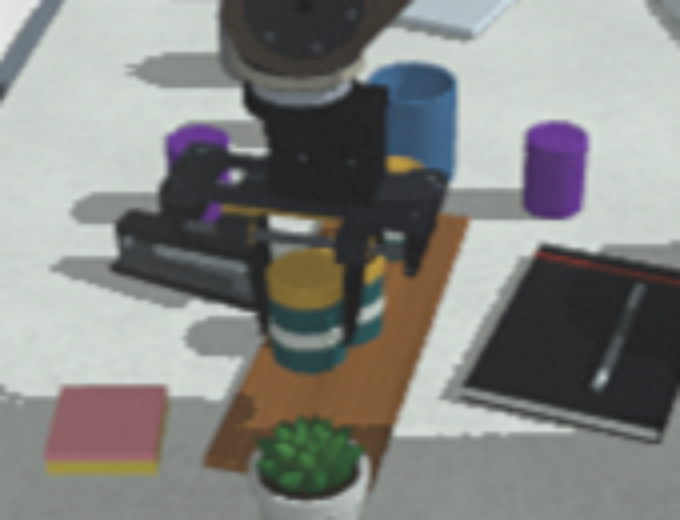

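```bash
python3 - <<'E'
from h import *
F=[]
for i in range(16):
    read_camera("top"); F.append(state()["ft_force"][2])
F=np.array(F); print(F.round(2),F.mean(),F.std(),F.std()/4)
plan((586,180.5,43.1),1.428,5,0)
E
```

```text
[-2.32 -3.1  -2.13 -2.89 -3.14 -3.26 -2.65 -3.   -2.58 -2.7  -2.64 -2.48
 -2.59 -2.11 -2.47 -2.16] -2.639701369231533 0.35103185033227563 0.08775796258306891
at [585.  180.3  95.4] [-3.140e+00  1.000e-03  1.428e+00] F [ 0.43 -0.24 -2.16] open 0.572 t 7.25
[0.0001, 0.0002, 0.0105, -0.0, 0.0, -0.0, 0] ,
[0.0001, 0.0002, 0.0105, -0.0, 0.0, -0.0, 0] ,
[0.0001, 0.0002, 0.0105, -0.0, 0.0, -0.0, 0] ,
[0.0001, 0.0002, 0.0105, -0.0, 0.0, -0.0, 0] ,
[0.0001, 0.0002, 0.0105, -0.0, 0.0, -0.0, 0] ,
```

Tin 1 weighs 2.64 ± 0.09 N, about 0.27 kg, so it is the middle weight. Setting it back.

Emit:
{"fn": "play_rows", "kwargs": {"moves": [[0,0,0.014,0,0,0,0],[0,0,0.014,0,0,0,0],[0,0,0.01,0,0,0,0],[0,0,0.005,0,0,0,0],[0,0,0,0,0,0,0],[0,0,0,0,0,0,0]]}}

```text
t: 7.85
eef_pos: [584.3, 180.1, 47.0]
tcp_rot: [-3.138, 0.001, 1.428]
ft_force: [-0.4, -0.1, -3.2]
opening: 0.569
```

```bash
python3 - <<'E'
from h import *
plan((586,180.5,43.1),1.428,2,0)
E
```

```text
at [584.3 180.1  47. ] [-3.138e+00  1.000e-03  1.428e+00] F [-0.4  -0.07 -3.23] open 0.569 t 7.85
[0.0003, 0.0008, 0.002, -0.002, 0.001, -0.0, 0] ,
[0.0003, 0.0008, 0.002, -0.002, 0.001, -0.0, 0] ,
```

Emit:
{"fn": "play_rows", "kwargs": {"moves": [[0.0003,0.001,0.002,-0.003,0.001,0,0],[0,0.001,0.0015,-0.001,0,0,0],[0,0,0,0,0,0,0],[0,0,0,0,0,0,0]]}}

```text
t: 8.25
eef_pos: [587.1, 180.2, 44.3]
tcp_rot: [3.139, -0.0, 1.428]
ft_force: [0.4, -0.9, -3.0]
opening: 0.569
```

```bash
python3 - <<'E'
from h import *
plan((586,180.5,43.1),1.428,1,0)
E
```

```text
at [587.1 180.2  44.3] [ 3.139 -0.     1.428] F [ 0.44 -0.94 -3.02] open 0.569 t 8.25
[0.0001, -0.0011, 0.0012, 0.002, -0.0, -0.0, 0] ,
```

Emit:
{"fn": "play_rows", "kwargs": {"moves": [[0,-0.001,0.0012,0.002,0,0,0],[0,0,0,0,0,0,0],[0,0,0,0,0,0,0]]}}

```text
t: 8.55
eef_pos: [586.2, 180.5, 43.4]
tcp_rot: [3.141, -0.001, 1.428]
ft_force: [-0.5, 0.0, -2.4]
opening: 0.571
```

```bash
python3 - <<'E'
from h import *
plan((586,180.5,43.1),1.428,1,0)
E
```

```text
at [586.2 180.5  43.4] [ 3.141e+00 -1.000e-03  1.428e+00] F [-0.54  0.03 -2.36] open 0.571 t 8.55
[0.0, -0.0002, 0.0003, 0.001, -0.001, -0.0, 0] ,
```

Emit:
{"fn": "play_rows", "kwargs": {"moves": [[0,0,0.0008,0.001,-0.001,0,0],[0,0,0.0003,0,0,0,0],[0,0,0,0,0,0,0]]}}

```text
t: 8.85
eef_pos: [586.2, 180.5, 43.1]
tcp_rot: [-3.142, 0.0, 1.428]
ft_force: [-0.4, 0.3, -2.5]
opening: 0.573
```

Emit:
{"fn": "play_rows", "kwargs": {"moves": [[0,0,0.0008,0,0,0,0],[0,0,0.0005,0,0,0,0],[0,0,0,0,0,0,0]]}}

```text
t: 9.15
eef_pos: [586.3, 180.5, 43.1]
tcp_rot: [3.141, 0.0, 1.428]
ft_force: [-0.6, -0.1, -3.2]
opening: 0.571
```

Emit:
{"fn": "play_rows", "kwargs": {"moves": [[0,0,0.0015,0,0,0,0],[0,0,0.0015,0,0,0,0],[0,0,0,0,0,0,0]]}}

```text
t: 9.45
eef_pos: [586.4, 180.5, 43.4]
tcp_rot: [3.139, -0.0, 1.428]
ft_force: [0.7, -0.9, -2.2]
opening: 0.57
```

```bash
python3 - <<'E'
from h import *
plan((586,180.5,43.1),1.428,1,0)
c=read_camera("side"); cv2.imwrite("pics/s5.png",cv2.resize(c["img"][130:260,180:350],None,fx=4,fy=4)[:,:,::-1]); print(state()["ft_force"])
E
```

```text
at [586.4 180.5  43.4] [ 3.139 -0.     1.428] F [ 0.69 -0.95 -2.17] open 0.57 t 9.45
[-0.0001, -0.0004, 0.0003, 0.002, -0.0, -0.0, 0] ,
[ 0.14642675  0.16037181 -3.11442983]
```

View pics/s5.png

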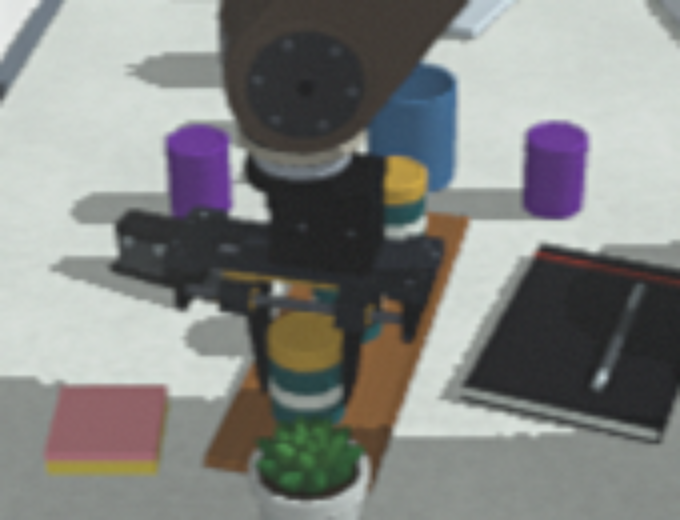

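Emit:
{"fn": "play_rows", "kwargs": {"moves": [[0,0,0.003,0.001,0,0,0]]}}

```text
t: 9.6
eef_pos: [586.7, 180.6, 42.4]
tcp_rot: [3.139, -0.001, 1.428]
ft_force: [-13.3, -2.5, 44.4]
opening: 0.572
```

Emit:
{"fn": "play_rows", "kwargs": {"moves": [[0,0,0.001,0,0,0,0]]}}

```text
t: 9.7
eef_pos: [586.7, 180.7, 42.5]
tcp_rot: [3.139, -0.001, 1.429]
ft_force: [-3.1, -0.7, 3.6]
opening: 0.572
```

Contact is confirmed; that push peaked at 44 N at the wrist through the tin, so I will use smaller steps next time. Releasing.

Emit:
{"fn": "play_rows", "kwargs": {"moves": [[0,0,-0.0005,0,0,0,60],[0,0,0,0,0,0,65],[0,0,0,0,0,0,75],[0,0,0,0,0,0,90],[0,0,0,0,0,0,90]]}}

```text
t: 10.2
eef_pos: [587.2, 180.8, 42.3]
tcp_rot: [3.139, -0.001, 1.428]
ft_force: [-0.3, -1.3, -0.2]
opening: 0.848
```

```bash
python3 - <<'E'
from h import *
plan((586,180.5,43.1),1.428,1,0)
c=read_camera("wrist"); cv2.imwrite("pics/w5.png",c["img"][:,:,::-1])
E
```

```text
at [587.2 180.8  42.3] [ 3.139e+00 -1.000e-03  1.428e+00] F [-0.3  -1.27 -0.17] open 0.848 t 10.2
[-0.0005, -0.0011, -0.0008, 0.003, -0.001, 0.0, 0] ,
```

View pics/w5.png

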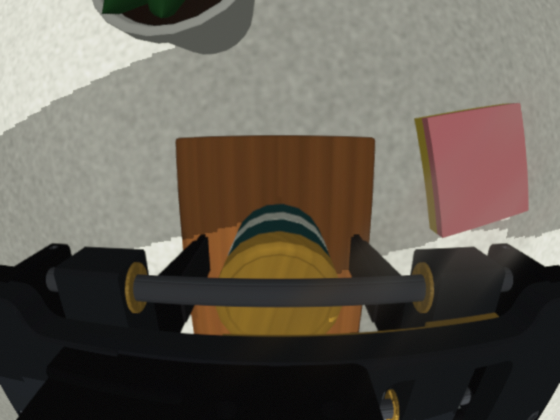

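Tin 1 stands free and upright: its lid is still at (279,280) and both fingers are clear. Next I go up and on to tin 2.

Emit:
{"fn": "play_rows", "kwargs": {"moves": [[0,0,-0.015,0,0,0,100],[0,0,-0.025,0,0,0,100],[0,0,-0.03,0,0,0,100],[0,0,-0.025,0.001,0,0,100],[0,0,0,0,0,0,100]]}}

```text
t: 10.75
eef_pos: [586.8, 180.7, 143.7]
tcp_rot: [3.14, -0.001, 1.428]
ft_force: [-0.6, -1.3, -0.8]
opening: 1.004
```

```bash
python3 - <<'E'
from h import *
plan((570,73.7,130),1.428,4)
E
```

```text
at [586.8 180.7 143.7] [ 3.140e+00 -1.000e-03  1.428e+00] F [-0.59 -1.32 -0.8 ] open 1.004 t 10.75
[-0.0271, -0.0004, 0.0034, 0.0, -0.0, 0.0, 100] ,
[-0.0271, -0.0004, 0.0034, 0.0, -0.0, 0.0, 100] ,
[-0.0271, -0.0004, 0.0034, 0.0, -0.0, 0.0, 100] ,
[-0.0271, -0.0004, 0.0034, 0.0, -0.0, 0.0, 100] ,
```

Emit:
{"fn": "play_rows", "kwargs": {"moves": [[-0.027,0,0.003,0,0,0,100],[-0.027,0,0.003,0,0,0,100],[-0.027,0,0.003,0,0,0,100],[-0.025,0,0.003,0,0,0,100],[-0.002,0,0.005,0,0,0,100],[0,0,0,0,0,0,100]]}}

```text
t: 11.35
eef_pos: [570.5, 71.2, 128.2]
tcp_rot: [3.137, -0.002, 1.43]
ft_force: [0.0, 0.5, 0.1]
opening: 1.0
```

```bash
python3 - <<'E'
from h import *
c=read_camera("wrist"); cv2.imwrite("pics/w6.png",c["img"][:,:,::-1])
m,b=blobs(c["img"],(18,100,70),(30,255,255),800)
for q in b: print(q,plane(c,q[1][0]+q[1][2]/2,q[1][1]+q[1][3]/2,80,True).round(1))
plan((570,73.7,60),1.428,3)
E
```

```text
(array([279.5,  67.2]), array([ 236,   25,   88,   85, 5776], dtype=int32)) [587.8 177.7  80. ]
(array([277.3, 228.7]), array([ 237,  188,   82,   81, 5224], dtype=int32)) [572.   75.4  80. ]
at [570.7  71.5 128.4] [ 3.137e+00 -2.000e-03  1.430e+00] F [ 0.58 -0.23  0.69] open 0.997 t 11.4
[0.0007, -0.0004, 0.0228, 0.002, -0.001, 0.001, 100] ,
[0.0007, -0.0004, 0.0228, 0.002, -0.001, 0.001, 100] ,
[0.0007, -0.0004, 0.0228, 0.002, -0.001, 0.001, 100] ,
```

View pics/w6.png

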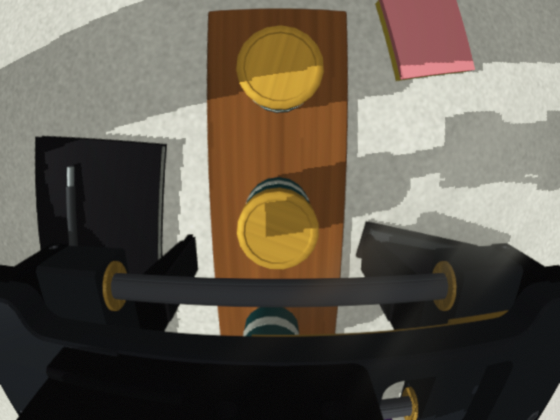

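The wrist view shows tin 2's lid at (277,229), centred between the fingers, and tin 1 upright in its place at (280,67). Going down on tin 2.

Emit:
{"fn": "play_rows", "kwargs": {"moves": [[0.001,-0.001,0.022,0.003,0,0.001,100],[0.001,-0.002,0.022,0.003,0,0,100],[0.001,-0.002,0.016,0.003,0,0,100],[0,0,0,0.003,0,0,100]]}}

```text
t: 11.8
eef_pos: [567.4, 79.3, 67.8]
tcp_rot: [-3.137, -0.003, 1.433]
ft_force: [-0.3, -0.3, -0.6]
opening: 0.999
```

```bash
python3 - <<'E'
from h import *
plan((571,74.5,43),1.428,2)
E
```

```text
at [567.4  79.3  67.8] [-3.137e+00 -3.000e-03  1.433e+00] F [-0.28 -0.29 -0.63] open 0.999 t 11.8
[-0.0021, 0.0022, 0.0124, -0.002, -0.001, 0.002, 100] ,
[-0.0021, 0.0021, 0.0124, -0.002, -0.001, 0.002, 100] ,
```

Emit:
{"fn": "play_rows", "kwargs": {"moves": [[-0.002,0.002,0.011,-0.002,-0.001,0.002,100],[-0.002,0.002,0.01,-0.002,-0.001,0.001,100],[0,0,0,0,0,0,100],[0,0,0,0,0,0,100]]}}

```text
t: 12.2
eef_pos: [572.4, 76.0, 46.6]
tcp_rot: [3.14, -0.001, 1.431]
ft_force: [0.2, 0.8, 0.6]
opening: 1.001
```

```bash
python3 - <<'E'
from h import *
plan((571,74.5,43),1.428,1)
E
```

```text
at [572.4  76.   46.6] [ 3.140e+00 -1.000e-03  1.431e+00] F [0.25 0.77 0.6 ] open 1.001 t 12.2
[-0.0017, -0.0011, 0.0036, 0.002, -0.001, 0.003, 100] ,
```

Emit:
{"fn": "play_rows", "kwargs": {"moves": [[-0.0017,-0.0011,0.0036,0.002,-0.001,0.003,100],[0,0,0,0,0,0,60],[0,0,0,0,0,0,60],[0,0,0,0,0,0,60],[0,0,0,0,0,0,60]]}}

```text
t: 12.7
eef_pos: [571.5, 74.1, 44.0]
tcp_rot: [3.14, -0.0, 1.427]
ft_force: [1.6, -0.4, 0.1]
opening: 0.722
```

```bash
python3 - <<'E'
from h import *
plan((571,74.5,43),1.428,1,60)
c=read_camera("wrist"); cv2.imwrite("pics/w7.png",c["img"][:,:,::-1])
E
```

```text
at [571.5  74.1  44. ] [ 3.14  -0.     1.427] F [ 1.62 -0.38  0.08] open 0.722 t 12.7
[0.0003, -0.0005, 0.001, 0.002, -0.0, -0.001, 60] ,
```

View pics/w7.png

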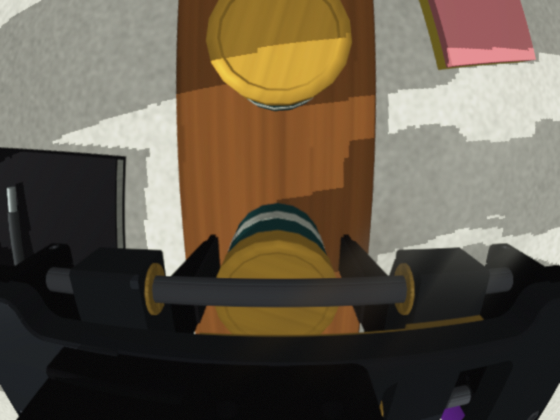

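The lid of tin 2 is centred at (278,280) between the pads. Closing.

Emit:
{"fn": "play_rows", "kwargs": {"moves": [[0,0,0,0,0,0,0],[0,0,0,0,0,0,0],[0,0,0,0,0,0,0],[0,0,0,0,0,0,0],[0,0,0,0,0,0,0]]}}

```text
t: 13.25
eef_pos: [571.5, 74.1, 44.1]
tcp_rot: [3.14, -0.0, 1.427]
ft_force: [0.2, 0.4, 0.5]
opening: 0.568
```

Emit:
{"fn": "play_rows", "kwargs": {"moves": [[0,0,-0.01,0,0,0,0],[0,0,-0.015,0,0,0,0],[0,0,-0.015,0,0,0,0],[0,0,-0.01,0,0,0,0],[0,0,0,0,0,0,0],[0,0,0,0,0,0,0],[0,0,0,0,0,0,0],[0,0,0,0,0,0,0]]}}

```text
t: 14.05
eef_pos: [570.7, 74.2, 96.8]
tcp_rot: [-3.141, 0.0, 1.427]
ft_force: [0.7, 1.1, -1.2]
opening: 0.569
```

```bash
python3 - <<'E'
from h import *
F=[]
for i in range(16):
    c=read_camera("side"); F.append(state()["ft_force"][2])
F=np.array(F); print(F.round(2),F.mean(),F.std()/4)
plan((571.5,74.1,44),1.428,5,0)
cv2.imwrite("pics/s7.png",cv2.resize(c["img"][130:260,180:350],None,fx=4,fy=4)[:,:,::-1])
E
```

```text
[-0.95 -1.45 -0.84 -1.04 -0.81 -1.45 -1.28 -1.45 -1.18 -1.78 -1.69 -1.57
 -1.76 -0.85 -1.76 -1.68] -1.3467877412247105 0.08653189889891674
at [570.9  74.2  97.3] [3.141 0.    1.428] F [ 0.27  0.15 -1.68] open 0.566 t 14.85
[0.0, 0.0001, 0.0107, 0.0, 0.0, -0.0, 0] ,
[-0.0, 0.0001, 0.0107, 0.0, 0.0, -0.0, 0] ,
[-0.0, 0.0001, 0.0107, 0.0, 0.0, -0.0, 0] ,
[-0.0, 0.0001, 0.0107, 0.0, 0.0, -0.0, 0] ,
[-0.0, 0.0001, 0.0107, 0.0, 0.0, -0.0, 0] ,
```

View pics/s7.png

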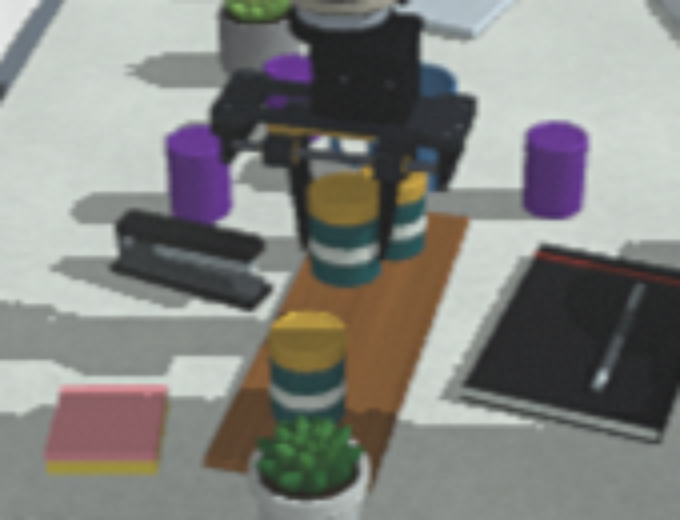

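Tin 2 weighs 1.35 ± 0.09 N, about 0.137 kg, so it is the lightest and tin 3 should be the heaviest. Lowering tin 2 gently.

Emit:
{"fn": "play_rows", "kwargs": {"moves": [[0,0,0.014,0,0,0,0],[0,0,0.014,0,0,0,0],[0,0,0.01,0,0,0,0],[0,0,0.006,0,0,0,0],[0,0,0,0,0,0,0],[0,0,0,0,0,0,0]]}}

```text
t: 15.45
eef_pos: [570.6, 74.2, 48.9]
tcp_rot: [-3.141, 0.0, 1.428]
ft_force: [-0.4, -0.3, -1.6]
opening: 0.57
```

```bash
python3 - <<'E'
from h import *
plan((571.5,74.1,44),1.427,2,0)
E
```

```text
at [570.6  74.2  48.9] [-3.141  0.     1.428] F [-0.37 -0.27 -1.65] open 0.57 t 15.45
[0.0, 0.0005, 0.0025, -0.0, 0.0, 0.0, 0] ,
[0.0, 0.0005, 0.0025, -0.0, 0.0, 0.0, 0] ,
```

Emit:
{"fn": "play_rows", "kwargs": {"moves": [[0,0.0005,0.0025,0,0,0,0],[0,0.0005,0.0025,0,0,0,0],[0,0,0,0,0,0,0],[0,0,0,0,0,0,0]]}}

```text
t: 15.85
eef_pos: [572.3, 74.0, 44.5]
tcp_rot: [3.14, -0.0, 1.427]
ft_force: [0.7, 0.1, -1.2]
opening: 0.566
```

Emit:
{"fn": "play_rows", "kwargs": {"moves": [[0,-0.0008,0.0015,0.001,0,0,0],[0,0,0,0,0,0,0]]}}

```text
t: 16.05
eef_pos: [572.3, 74.1, 44.5]
tcp_rot: [3.138, -0.0, 1.428]
ft_force: [0.8, 0.3, -1.0]
opening: 0.566
```

Emit:
{"fn": "play_rows", "kwargs": {"moves": [[0,0,0.0015,0,0,0,0]]}}

```text
t: 16.15
eef_pos: [572.6, 74.1, 44.1]
tcp_rot: [3.137, -0.001, 1.428]
ft_force: [-5.6, -0.6, 25.0]
opening: 0.566
```

Emit:
{"fn": "play_rows", "kwargs": {"moves": [[0,-0.001,0,0.002,0,0,0],[0,0,0,0,0,0,60],[0,0,0,0,0,0,65],[0,0,0,0,0,0,75],[0,0,0,0,0,0,90],[0,0,0,0,0,0,90]]}}

```text
t: 16.75
eef_pos: [571.7, 74.3, 44.2]
tcp_rot: [3.139, -0.001, 1.428]
ft_force: [1.0, -0.4, -0.6]
opening: 0.848
```

```bash
python3 - <<'E'
from h import *
plan((571.5,74.1,44),1.427,1,0)
c=read_camera("wrist"); cv2.imwrite("pics/w8.png",c["img"][:,:,::-1])
E
```

```text
at [571.7  74.3  44.2] [ 3.139e+00 -1.000e-03  1.428e+00] F [ 0.97 -0.38 -0.63] open 0.848 t 16.75
[-0.0002, -0.0002, 0.0002, 0.003, -0.001, 0.001, 0] ,
```

View pics/w8.png

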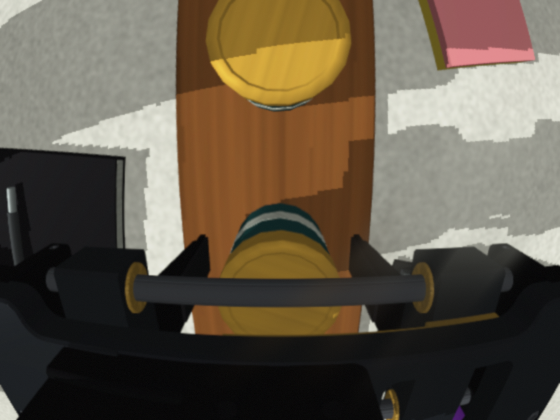

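Tin 2 stands upright and released in its place, with the lid at (279,280). Next is tin 3.

Emit:
{"fn": "play_rows", "kwargs": {"moves": [[0,0,-0.015,0,0,0,100],[0,0,-0.025,0,0,0,100],[0,0,-0.03,0,0,0,100],[0,0,-0.025,0.001,0,0,100],[0,0,0,0,0,0,100]]}}

```text
t: 17.3
eef_pos: [571.0, 74.2, 141.3]
tcp_rot: [-3.14, -0.0, 1.427]
ft_force: [0.5, -0.0, -0.7]
opening: 1.002
```

```bash
python3 - <<'E'
from h import *
plan((546,-48.2,130),1.428,4)
E
```

```text
at [571.   74.2 141.3] [-3.14  -0.     1.427] F [ 0.5  -0.01 -0.7 ] open 1.002 t 17.3
[-0.0312, -0.0018, 0.0028, -0.0, -0.0, -0.0, 100] ,
[-0.0312, -0.0018, 0.0028, -0.0, -0.0, -0.0, 100] ,
[-0.0312, -0.0018, 0.0028, -0.0, -0.0, -0.0, 100] ,
[-0.0312, -0.0018, 0.0028, -0.0, -0.0, -0.0, 100] ,
```

Emit:
{"fn": "play_rows", "kwargs": {"moves": [[-0.031,-0.002,0.003,0,0,0,100],[-0.031,-0.002,0.003,0,0,0,100],[-0.031,-0.002,0.003,0,0,0,100],[-0.028,-0.001,0.003,0,0,0,100],[-0.002,0,0.004,0,0,0,100],[0,0,0,0,0,0,100]]}}

```text
t: 17.9
eef_pos: [544.7, -49.6, 121.6]
tcp_rot: [-3.139, -0.001, 1.429]
ft_force: [0.5, 0.1, -0.0]
opening: 1.005
```

```bash
python3 - <<'E'
from h import *
c=read_camera("wrist"); cv2.imwrite("pics/w9.png",c["img"][:,:,::-1])
m,b=blobs(c["img"],(18,100,50),(30,255,255),800)
for q in b: print(q,plane(c,q[1][0]+q[1][2]/2,q[1][1]+q[1][3]/2,80,True).round(1))
plan((546,-48,60),1.428,3)
E
```

```text
(array([293.9,  42.3]), array([ 249,    0,   91,   86, 6035], dtype=int32)) [572.4  70.1  80. ]
(array([280.7, 232.7]), array([ 239,  191,   84,   83, 5547], dtype=int32)) [547.7 -46.2  80. ]
at [544.9 -49.3 121.8] [-3.139e+00 -1.000e-03  1.430e+00] F [-0.84  0.46 -0.59] open 0.999 t 17.95
[0.0005, 0.0004, 0.0206, -0.001, -0.0, 0.001, 100] ,
[0.0005, 0.0004, 0.0206, -0.001, -0.0, 0.001, 100] ,
[0.0005, 0.0003, 0.0206, -0.001, -0.0, 0.001, 100] ,
```

View pics/w9.png

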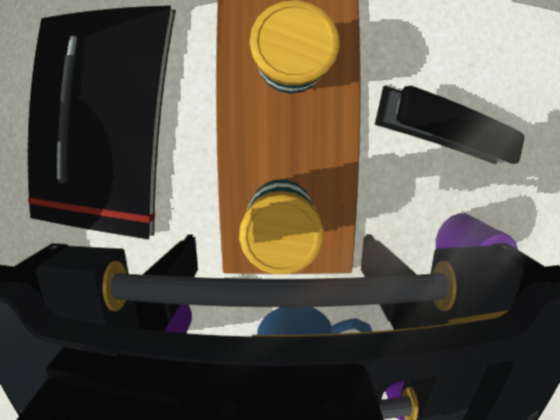

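Tin 3's lid is at (281,233): green body, white band, on the board, centred between the fingers. The purple cylinders lie off at the side. Going down.

Emit:
{"fn": "play_rows", "kwargs": {"moves": [[0.001,0.001,0.022,-0.001,0,0.001,100],[0,0.001,0.02,-0.001,0,0,100],[0,0.001,0.012,0,0,0,100],[0,0,0,0,0,0,100]]}}

```text
t: 18.35
eef_pos: [549.1, -45.0, 66.2]
tcp_rot: [3.14, -0.001, 1.432]
ft_force: [-0.0, 0.6, -0.1]
opening: 1.0
```

```bash
python3 - <<'E'
from h import *
plan((546.5,-47,43.5),1.428,2)
E
```

```text
at [549.1 -45.   66.2] [ 3.140e+00 -1.000e-03  1.432e+00] F [-0.01  0.63 -0.06] open 1.0 t 18.35
[-0.0012, -0.0012, 0.0114, 0.001, -0.0, 0.002, 100] ,
[-0.0012, -0.0012, 0.0114, 0.001, -0.0, 0.002, 100] ,
```

Emit:
{"fn": "play_rows", "kwargs": {"moves": [[-0.0015,-0.002,0.011,0.002,0,0.002,100],[-0.0015,-0.002,0.009,0.001,0,0.002,100],[0,0,0,0,0,0,100],[0,0,0,0,0,0,100]]}}

```text
t: 18.75
eef_pos: [545.0, -46.7, 45.7]
tcp_rot: [-3.141, -0.001, 1.429]
ft_force: [0.1, -0.4, 1.2]
opening: 0.997
```

```bash
python3 - <<'E'
from h import *
plan((546.5,-47,43.5),1.428,1)
E
```

```text
at [545.  -46.7  45.7] [-3.141e+00 -1.000e-03  1.429e+00] F [ 0.06 -0.45  1.2 ] open 0.997 t 18.75
[-0.0001, 0.0015, 0.0022, -0.001, -0.001, 0.001, 100] ,
```

Emit:
{"fn": "play_rows", "kwargs": {"moves": [[0,0.0015,0.002,-0.001,-0.001,0.001,100],[0,0,0,0,0,0,60],[0,0,0,0,0,0,60],[0,0,0,0,0,0,60],[0,0,0,0,0,0,60]]}}

```text
t: 19.25
eef_pos: [547.3, -47.2, 44.8]
tcp_rot: [3.139, 0.0, 1.428]
ft_force: [1.2, -0.0, -0.8]
opening: 0.724
```

```bash
python3 - <<'E'
from h import *
plan((546.5,-47,43.5),1.428,1,60)
c=read_camera("wrist"); cv2.imwrite("pics/w10.png",c["img"][:,:,::-1])
E
```

```text
at [547.3 -47.2  44.8] [3.139 0.    1.428] F [ 1.19 -0.   -0.75] open 0.724 t 19.25
[0.0001, -0.0008, 0.0013, 0.002, 0.0, -0.0, 60] ,
```

View pics/w10.png

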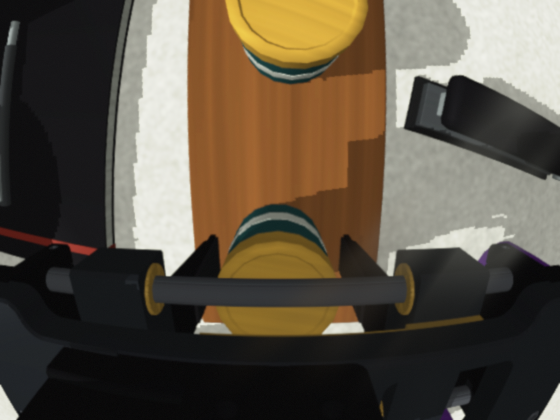

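The lid of tin 3 is centred at (279,280). Closing, lifting and weighing.

Emit:
{"fn": "play_rows", "kwargs": {"moves": [[0,0,0,0,0,0,0],[0,0,0,0,0,0,0],[0,0,0,0,0,0,0],[0,0,0,0,0,0,0],[0,0,0,0,0,0,0]]}}

```text
t: 19.8
eef_pos: [547.1, -47.2, 44.9]
tcp_rot: [3.14, 0.0, 1.428]
ft_force: [-0.8, -0.4, -0.5]
opening: 0.572
```

Emit:
{"fn": "play_rows", "kwargs": {"moves": [[0,0,-0.01,0,0,0,0],[0,0,-0.015,0,0,0,0],[0,0,-0.015,0,0,0,0],[0,0,-0.01,0,0,0,0],[0,0,0,0,0,0,0],[0,0,0,0,0,0,0],[0,0,0,0,0,0,0],[0,0,0,0,0,0,0]]}}

```text
t: 20.6
eef_pos: [545.2, -46.8, 95.9]
tcp_rot: [-3.138, -0.0, 1.428]
ft_force: [0.2, -0.0, -4.7]
opening: 0.572
```

```bash
python3 - <<'E'
from h import *
F=[]
for i in range(16):
    c=read_camera("side"); F.append(state()["ft_force"][2])
F=np.array(F); print(F.round(2),F.mean(),F.std()/4)
plan((546.5,-47,200),1.428,6,0)
cv2.imwrite("pics/s11.png",cv2.resize(c["img"][130:260,180:350],None,fx=4,fy=4)[:,:,::-1])
E
```

```text
[-5.44 -4.76 -4.99 -3.88 -4.68 -5.85 -4.26 -4.17 -5.69 -4.74 -5.21 -5.75
 -5.17 -5.38 -5.47 -5.22] -5.041068805150944 0.1413546554722187
at [545.4 -46.8  96.4] [-3.139 -0.     1.428] F [ 0.03 -0.21 -5.22] open 0.574 t 21.4
[-0.0, 0.0001, -0.0173, -0.0, -0.0, -0.0, 0] ,
[-0.0, 0.0001, -0.0173, -0.0, -0.0, -0.0, 0] ,
[-0.0, 0.0002, -0.0173, -0.0, -0.0, -0.0, 0] ,
[-0.0, 0.0002, -0.0173, -0.0, -0.0, -0.0, 0] ,
[-0.0, 0.0002, -0.0173, -0.0, -0.0, -0.0, 0] ,
[-0.0, 0.0002, -0.0173, -0.0, -0.0, -0.0, 0] ,
```

View pics/s11.png

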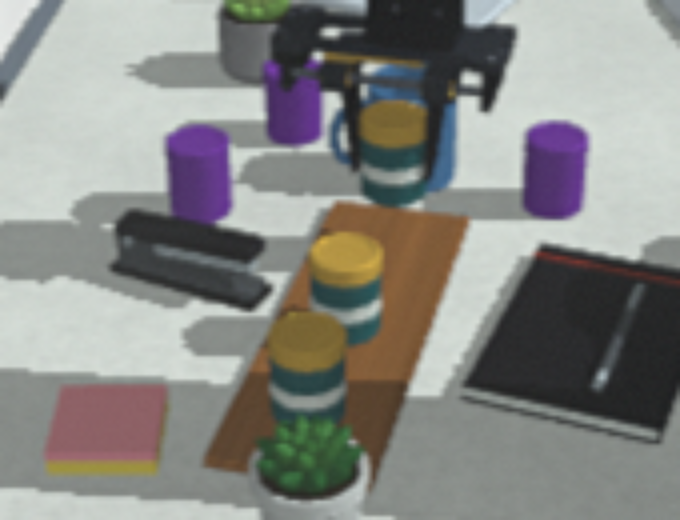

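Tin 3 weighs 5.04 ± 0.14 N, about 0.51 kg, clearly the heaviest. Raising it; the tin's centre is at TCP height.

Emit:
{"fn": "play_rows", "kwargs": {"moves": [[0,0,-0.015,0,0,0,0],[0,0,-0.018,0,0,0,0],[0,0,-0.018,0,0,0,0],[0,0,-0.018,0,0,0,0],[0,0,-0.018,0,0,0,0],[0,0,-0.01,0,0,0,0],[0,0,0,0,0,0,0],[0,0,0,0,0,0,0]]}}

```text
t: 22.2
eef_pos: [544.7, -46.6, 195.7]
tcp_rot: [-3.136, -0.0, 1.428]
ft_force: [-0.7, 0.1, -5.0]
opening: 0.573
```

```bash
python3 - <<'E'
from h import *
plan((546.5,-47,205),1.428,1,0)
E
```

```text
at [544.7 -46.6 195.7] [-3.136 -0.     1.428] F [-0.68  0.14 -4.96] open 0.573 t 22.2
[-0.0001, 0.0018, -0.0093, -0.005, -0.0, -0.0, 0] ,
```

Emit:
{"fn": "play_rows", "kwargs": {"moves": [[0,0.001,-0.009,-0.005,0,0,0],[0,0,0,-0.002,0,0,0],[0,0,0,0,0,0,0],[0,0,0,0,0,0,0],[0,0,0,0,0,0,0],[0,0,0,0,0,0,0]]}}

```text
t: 22.8
eef_pos: [545.0, -46.7, 202.8]
tcp_rot: [-3.139, -0.0, 1.428]
ft_force: [-0.4, 0.3, -4.7]
opening: 0.57
```

```bash
python3 - <<'E'
from h import *
c=read_camera("side"); cv2.imwrite("pics/s12.png",cv2.resize(c["img"][80:260,150:390],None,fx=3,fy=3)[:,:,::-1])
c=read_camera("top"); cv2.imwrite("pics/t12.png",cv2.resize(c["img"][110:300,150:420],None,fx=2.8,fy=2.8)[:,:,::-1])
for i in range(3):
    s=state(); print(s["t"],s["eef_pos"].round(1),s["tcp_rot"].round(4),s["qvel"].round(3),s["ft_force"].round(2),s["opening"]); read_camera("wrist")
E
```

```text
22.9 [545.  -46.7 202.8] [-3.1395e+00 -5.0000e-04  1.4277e+00] [-0.    -0.001 -0.001 -0.001 -0.001  0.002] [ 0.73 -0.55 -5.07] 0.5747790714609221
22.95 [545.  -46.7 202.9] [-3.1396e+00 -5.0000e-04  1.4277e+00] [ 0.001 -0.002 -0.001  0.     0.001  0.001] [-0.63 -0.71 -4.96] 0.5715017134830266
23.0 [545.  -46.7 202.9] [-3.1397e+00 -4.0000e-04  1.4277e+00] [ 0.    -0.    -0.002 -0.    -0.    -0.   ] [-1.19  0.7  -5.2 ] 0.574487971332571
```

View pics/s12.png

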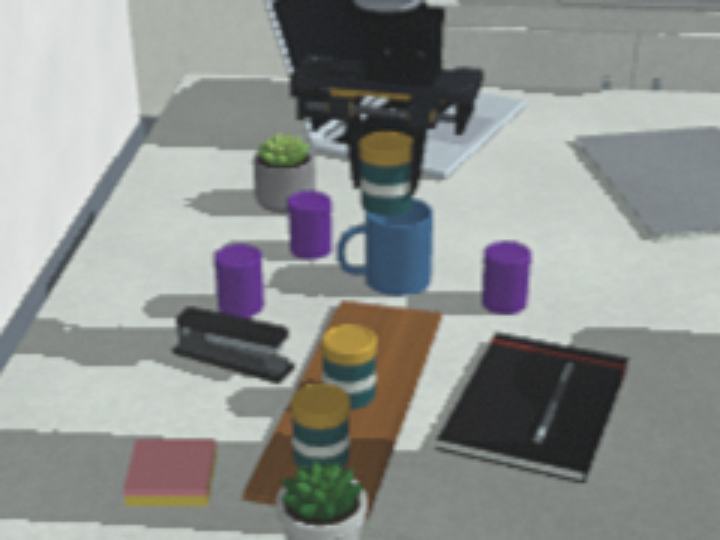

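View pics/t12.png

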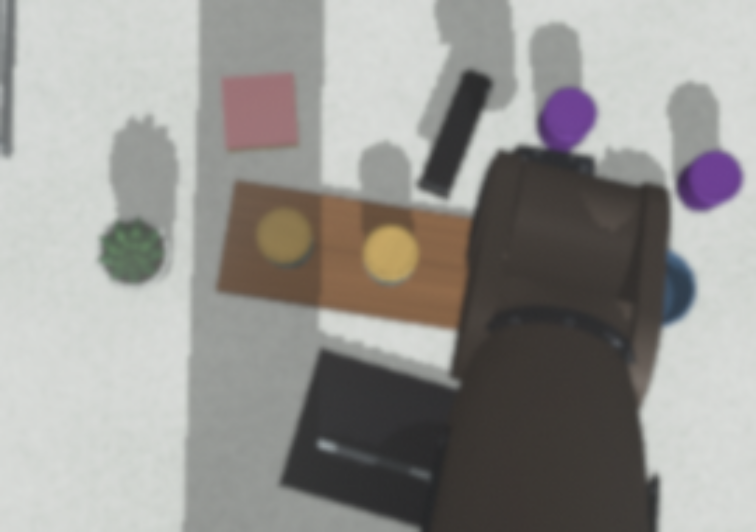

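Side view: tin 3 is held upright and still above the board at crop (385,175). Top view: tins 1 and 2 are upright at full-image pixels (251.8,194.3) and (289.3,200.4), the same as at the start. Nothing else has moved, so I hand the job in.

```bash
python3 -c "
from cell import *
print(job_done())"
```

```text
the job is handed in; nothing more can be done
None
```

I lifted and weighed the three tins from left to right. The last one, tin 3, is the heaviest, and I handed in at about 23 s with the arm still holding it up.

| Tin | Measured weight | Mass |
|---|---|---|
| 1 (left) | 2.64 N | about 0.27 kg |
| 2 (middle) | 1.35 N | about 0.14 kg |
| 3 (right) | 5.04 N | about 0.51 kg |

- **Held tin:** tin 3 is upright and still, with joint speeds near zero. Its centre is about 203 mm above the desk and its underside about 168 mm.
- **Other tins:** tins 1 and 2 stand upright on the board. In the top picture their lids are within about 1 pixel (roughly 2–3 mm) of where they started.
- **Rest of the desk:** nothing else that is in view has moved. In the last top picture the arm hid parts of the notebook, mug and board.
- **Pressing force:** setting the tins down pressed them briefly onto the board. The wrist peak I read was about 44 N for tin 1 and 25 N for tin 2. That is well under the 120 N wrist limit. The 44 N went through the held tin and not the arm or gripper body, so I don't think it breaks the 40 N rule, though it was firmer than I intended.
- **Lid heights:** the measured heights were 76 to 79 mm, against 80 mm from the description. The views disagreed by up to about 2 mm.

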